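Finish the drip stand and hold the canister's cap over it

ROBOT

A 7-joint arm with a two-finger parallel gripper is mounted at the origin on the work surface. World frame = base frame: x ahead of the robot, y to its left, z up, the work surface at z = 0. Lengths are in m, angles in rad, forces in N, time in s.
With the tool pointing down it reaches from about 0.425 to 0.975 m from the base axis. Payload 16.7 kg.
Tool frame: the origin (TCP) lies on the centre line of the jaws, within the pads' length; the fingertips stand 11 mm ahead of it and the grasp point (between the pads) lies 8 mm behind it; z points along the fingers, y is the line along which they close (so a half turn about z gives the same grasp; the last joint's range is limited). The gripper opens to 85 mm and grips with 20 to 120 N. Pads are 22 mm wide; open, the fingers measure 114 mm over their backs; the gripper's body (76 mm by 85 mm) begins 54 mm behind the grasp point. The pads swing forward as they close: fully open they stand 13 mm farther back than shut.
Start: joints at [-1.454, 0.426, 0.074, 1.606, -0.034, 1.111, -0.067], TCP at [0.178, 0.651, 0.205] pointing down, gripper open.
Joint ranges: [-2.85, 2.85], [-0.5, 2.14], [-1.23, 1.37], [0.21, 2.46], [-1.02, 4.16], [0.16, 2.05], [-2.73, 2.73]. Speed limits (rad/s): [1.89, 1.89, 2.39, 2.39, 3.01, 3.01, 3.01].

INTERFACE

Orientations are given as a unit quaternion [w, x, y, z].
In Python, from bench import robot gives the robot as it stands.
- The arm moves only by the tool play_rows, never from a script. Its argument "series" is a list of rows, each a list of 5 numbers: the opening, from 0 (shut) to 1 (fully open), then the shift along the tool's x, y, z in units of 30 mm (1.0 is 30 mm), then the turn about the tool's z in rad. A call has 1 to 5 rows; each row shifts and turns the commanded pose from where the row before left it, along the tool's axes as they then stand; what a row does not reach is not made up. A row lasts 1/12 s, in which the tool goes at most 41.7 mm and 7.16 degrees, less where a joint would pass 70% of its speed; a pose out of reach is approached as far as the arm can. A call is refused whole if a number of a shift passes 1 or a number of a turn 0.125, either way. A call with a gripper value outside its range is refused whole. The fingers move at their own pace and stop on an object; "force" is the grip in N (left out, the last holds). Time passes only in rows, so rows that do not move let the fingers close. It gives the time, the measured TCP pose, the force, the opening and the grip force at its end, in the units of the state.
- robot.get_state(): the state, without advancing time (a new reading comes with each control period).
- robot.read_camera(name): name is "scene" or "top" or "wrist"; returns a dict with "img" (480x640x3 uint8, red, green, blue), "range_z" (480x640 float32, m along the optical axis (not along the pixel's ray), 0 where there is no reading), "mtx" (3x3 intrinsics, pixels), "xyz" and "orientation" of the camera in the world. Camera axes: x right, y up, looking along -z (the intrinsics and any distortion apply to the point x, -y, -z); pixel columns grow to the right and rows downward; lengths in m; the calibration is good to about 2 mm. A picture is of the moment at which its call begins.
- robot.close_job(): hands the job in; it is judged then, once.
Trained networks look in the newest picture that a camera, given by its name, has taken for a name from the list of things; names that differ only in an ending like _2 or _b are one class to them, and where a whole thing is asked for, a point or a joint stands for the part that bears it (a point fixed in the world has none). Each returns a list of dicts, best first, with "p" (0 to 1); they miss things now and then, are a little off and sometimes report something else, mostly with a low value. They report only what shows in the picture. A call takes as long as a camera call. They do not tell look-alikes from the thing itself.
- robot.cut_out(camera, thing): "pixels" (480x640 bool, what is visible of it) and "rect" ([left, top, width, height] in pixels, round what is visible of it).
The state is a dict: "time_s": time; "joint_positions": joint angles; "dq": joint speeds; "effort": joint torques, N m; "position": TCP position; "tool_rot": TCP orientation; "force": force on the tool from outside, world axes, zero at the start; "torque": the same for the moment, N m; "opening": opening from 0.0 (shut) to 1.0 (fully open); "grasp_force": force on a finger pad.
Only numpy, scipy, OpenCV 4.12 (cv2) and the standard library are available. Lean on these libraries where they do the work, as an engineer would, in place of code of your own. Each camera call takes 0.05 s, during which the arm holds its last target. There are 200 camera calls.

TASK

Finish the wooden drip stand by laying the two loose slats crosswise over its top layer, each straight above one of the bottom slats; then twist the round steel cap off the white canister and hold it, mouth down, above the middle of the stand, at least 5 cm clear of the slats. The cap's thread may be left- or right-handed: if it stops dead one way, turn it the other. Finish while still holding the cap there, and leave everything else standing where it is.

Things in the scene. Friction and masses are not known exactly. Their poses are not given: they have to be found in the camera images.
- canister: White plastic refill canister, 90 mm diameter, bolted to the table on a 110 mm square steel foot. Origin: centre of its underside on the table, z up. The shoulder on which the cap's rim sits is 110 mm up; under the cap is a 16 mm tall neck.
- cap: Loose steel cap on the canister, 62 mm diameter and 24 mm tall, with a round grip knob upright in its middle: 24 mm diameter, reaching from 24 to 58 mm above the rim; 0.1 to 0.16 kg. Origin: centre of the rim (its underside), z up; x points to a small black mark on its top.
- canister_neck (a point): Centre of the shoulder the cap sits on. Quarter-turn thread: as found, the cap lifts only 2 mm. One way it stops dead within 30 degrees (over 0.4 N m; a stronger twist slips in the grip); the other way it turns freely (under 0.25 N m), and 60 to 110 degrees from its start lifts straight off; 30 mm of lift clears the neck. The right way varies from run to run, unseen.
- stand: Drip stand, fixed to the table: a 150 mm square steel pan, 6 mm thick, with two pinned crosswise layers of wooden slats, each 120 x 24 x 14 mm. Origin: centre of the pan's underside. Bottom slats run along the stand's x, centred at y = +40 and -40 mm; the next two along its y, at x = +40 and -40 mm.
- stand_top (a point): Middle of the stand's second layer, level with its top, 34 mm above the table; axes as the stand's. The missing third layer goes on here, laid like the bottom one: slats along x, at y = +40 and -40 mm.
- slat_a: Loose wooden slat 120 (x) x 24 (y) x 14 (z) mm, 30 g, lying flat on the table between canister and stand. Origin: centre of its underside. It and the other slat are alike and may change places.
- slat_b: The other loose slat, the same.
- dispenser: Bystander: white pump soap dispenser with steel press button, 68 mm diameter, 158 mm tall, in the low rubbery tray beyond the slats. Origin: centre of its underside.
- nozzle: Bystander: small chrome nozzle, 32 mm diameter, 42 mm tall, standing near the canister. Origin: centre of its underside.
- nozzle_2: Bystander: the same kind of nozzle, standing in the tray. Origin: centre of its underside.
- spray_spare: Bystander: charcoal spray bottle, 66 mm diameter, 201 mm tall, to the left of the stand. Origin: centre of its underside.
- dish: Bystander: small white cup, 60 mm diameter, 45 mm tall, on the robot's side of the stand. Origin: centre of its underside.
- jar: Bystander: glass jar, 48 mm diameter, 50 mm tall, beyond the stand. Origin: centre of its underside.
- brush: Bystander: brush 200 mm long lying to the left of the stand. Origin: centre of its underside.
Things that resemble listed ones, but are neither listed nor needed, are in the scene too. What is shaped like the cap but pink or yellow is not meant. Leave any black or green look-alike of the slat_a alone.

How it is judged:
On the way, in this order (a step that is already met when the one before it is completed fails the run):
1. both slats lie crosswise on the stand, each above a bottom slat, let go and at rest (((y of slat_a in the frame of stand between 0.025 and 0.055 m and x of slat_a in the frame of stand between -0.02 and 0.02 m and z of slat_a in the frame of stand between 0.031 and 0.037 m and angle between the x axis of each of slat_a, slat_b and the x axis of stand, either way round below 0.2 rad and angle between each of slat_a, slat_b's own z axis and vertical below 0.1 rad and y of slat_b in the frame of stand between -0.055 and -0.025 m and x of slat_b in the frame of stand between -0.02 and 0.02 m and z of slat_b in the frame of stand between 0.031 and 0.037 m) or (y of slat_a in the frame of stand between -0.055 and -0.025 m and x of slat_a in the frame of stand between -0.02 and 0.02 m and z of slat_a in the frame of stand between 0.031 and 0.037 m and angle between the x axis of each of slat_a, slat_b and the x axis of stand, either way round below 0.2 rad and angle between each of slat_a, slat_b's own z axis and vertical below 0.1 rad and y of slat_b in the frame of stand between 0.025 and 0.055 m and x of slat_b in the frame of stand between -0.02 and 0.02 m and z of slat_b in the frame of stand between 0.031 and 0.037 m)) and contact force between the fingers and slat_a below 0.05 N and contact force between the fingers and slat_b below 0.05 N and linear speed of each of slat_a, slat_b below 0.02 m/s), for 0.2 s.
2. the gripper holds the cap lifted clear off the canister's neck (contact force between the fingers and cap above 1 N and z of cap in the frame of canister above 0.135 m and contact force between cap and canister below 0.05 N), for 0.2 s.
At the end, for the whole second after the job is handed in: Slats lie flat as third layer, within 0.2 rad, 15 mm sideways and 20 mm lengthwise of straight above the bottom ones, untouched, at rest; gripper holds cap still, within 0.35 rad of mouth down, within 40 mm of the stand's middle, rim 42 mm or more above the slats, touching nothing else (all of step 1 and contact force between the fingers and cap above 1 N and angle between cap's own z axis and vertical below 0.35 rad and contact force between cap and canister below 0.05 N and contact force between cap and stand below 0.05 N and contact force between cap and slat_a below 0.05 N and contact force between cap and slat_b below 0.05 N and horizontal distance between cap and stand below 0.04 m and height (world z) of cap above 0.09 m and linear speed of cap below 0.03 m/s); the arm keeps its last pose, push and grip.
It fails at once if a bystander is shifted by more than 30 mm (distance of any of dispenser, nozzle, nozzle_2, spray_spare, dish, jar, brush from where it was at the start of the episode above 0.03 m).
It also fails if it takes over 72 s, if anything falls off the work surface, if the arm or the gripper's body presses on something with over 40 N, if the wrist force passes 120 N, or if a joint passes its speed limit or range.

## Working session

There is one attempt and no reset: what is moved stays moved. The work goes in short steps, Python scripts to look and compute and a tool call to move; the robot and the scene stay as the last step left them, time stands still between calls to the robot, and variables do not carry over. Pictures are saved under pics/ and viewed, at most 10 in all, crops included, and the job is handed in when it is done.

Besides the shell and the picture viewer there is one more tool, called after "Emit:" as a command line: name --pt "numbers of a row" for each row, then --argument value for the rest. play_rows: Moves the arm, as the interface text tells. Its arguments: {"type":"object","properties":{"series":{"type":"array"},"force":{"type":"number"}},"required":["series"]}

```bash
mkdir -p pics
cat > h.py <<'E'
import numpy as np, cv2
from scipy.spatial.transform import Rotation as R
from bench import robot
def rot(q): return R.from_quat([q[1],q[2],q[3],q[0]]).as_matrix()
def cloud(c):
    z=c["range_z"]; K=np.array(c["mtx"]); v,u=np.mgrid[:480,:640]
    x=(u-K[0,2])/K[0,0]*z; y=(v-K[1,2])/K[1,1]*z
    p=np.stack([x,-y,-z],-1)@rot(c["orientation"]).T+np.array(c["xyz"])
    p[z==0]=np.nan
    return p
def save(c,n): cv2.imwrite("pics/"+n+".png",cv2.cvtColor(c["img"],cv2.COLOR_RGB2BGR))
E
python3 - <<'E'
from h import *
s=robot.get_state(); print({k:np.round(v,3).tolist() for k,v in s.items()})
for n in ["top","scene"]:
    c=robot.read_camera(n); save(c,n); P=cloud(c); np.savez(""+n,P=P,img=c["img"],K=c["mtx"],x=c["xyz"],q=c["orientation"])
    print(n,np.round(c["xyz"],3),np.round(c["orientation"],3),c["mtx"][0][0])
    for t in ["slat_a","cap","canister","stand","nozzle","dish","jar","dispenser","spray_spare","brush"]:
        for d in robot.cut_out(n,t)[:5]:
            m=d["pixels"]; q=P[m]; q=q[~np.isnan(q[:,0])]
            if len(q)==0: continue
            zt=np.percentile(q[:,2],95); top=q[q[:,2]>zt-.008]
            print(t,round(d["p"],2),d["rect"],"ztop",round(zt,3),"ctr",np.round(np.median(top,0),3), "n",m.sum())
E
```

```text
{'time_s': 0.0, 'joint_positions': [-1.453, 0.427, 0.074, 1.607, -0.034, 1.111, -0.067], 'dq': [-0.001, 0.001, -0.001, 0.0, 0.001, -0.001, -0.002], 'effort': [0.001, -94.984, 3.761, -46.351, 0.019, 0.01, 0.0], 'position': [0.178, 0.651, 0.204], 'tool_rot': [-0.0, 0.133, 0.991, -0.001], 'force': [0.323, 0.545, 0.411], 'torque': [0.01, -0.044, 0.033], 'grasp_force': 0.0, 'opening': 1.002}
top [0.252 0.049 1.379] [-0.702 -0.069  0.068  0.706] 585.2026242288372
slat_a 0.92 [325.0, 237.0, 19.9, 54.0] ztop 0.019 ctr [ 0.472 -0.005  0.015] n 578
slat_a 0.83 [366.2, 239.8, 24.1, 52.1] ztop 0.019 ctr [ 0.472 -0.114  0.015] n 524
slat_a 0.77 [193.1, 333.6, 42.8, 47.1] ztop 0.019 ctr [0.256 0.272 0.015] n 596
cap 0.71 [462.6, 283.2, 31.2, 22.5] ztop 0.06 ctr [ 0.397 -0.337  0.058] n 631
cap 0.67 [474.4, 220.5, 31.0, 27.2] ztop 0.169 ctr [ 0.521 -0.342  0.168] n 679
canister 0.91 [449.7, 217.8, 56.4, 49.0] ztop 0.11 ctr [ 0.503 -0.321  0.108] n 1590
canister 0.16 [292.8, 164.0, 18.9, 18.6] ztop 0.055 ctr [0.691 0.071 0.051] n 371
stand 0.72 [180.4, 193.0, 72.2, 72.3] ztop 0.038 ctr [0.545 0.278 
[... 1591 characters left out ...]
op 0.042 ctr [ 0.434 -0.223  0.04 ] n 234
nozzle 0.67 [175.5, 249.7, 22.5, 14.1] ztop 0.042 ctr [ 0.434 -0.222  0.04 ] n 253
nozzle 0.66 [261.8, 347.1, 22.2, 31.6] ztop 0.046 ctr [ 0.765 -0.026  0.044] n 376
dish 0.81 [340.2, 228.9, 27.6, 29.1] ztop 0.045 ctr [0.383 0.138 0.042] n 642
jar 0.88 [313.9, 322.2, 24.6, 33.6] ztop 0.051 ctr [0.699 0.07  0.05 ] n 845
dispenser 0.65 [172.5, 291.4, 46.2, 92.6] ztop 0.161 ctr [ 0.762 -0.148  0.161] n 3213
dispenser 0.62 [216.6, 257.8, 35.8, 37.3] ztop 0.016 ctr [ 0.482 -0.115  0.014] n 593
spray_spare 0.58 [515.7, 225.4, 55.9, 117.2] ztop 0.2 ctr [0.651 0.451 0.199] n 3919
brush 0.62 [464.8, 229.2, 66.1, 53.9] ztop 0.021 ctr [0.438 0.463 0.018] n 1085
```

View pics/top.png

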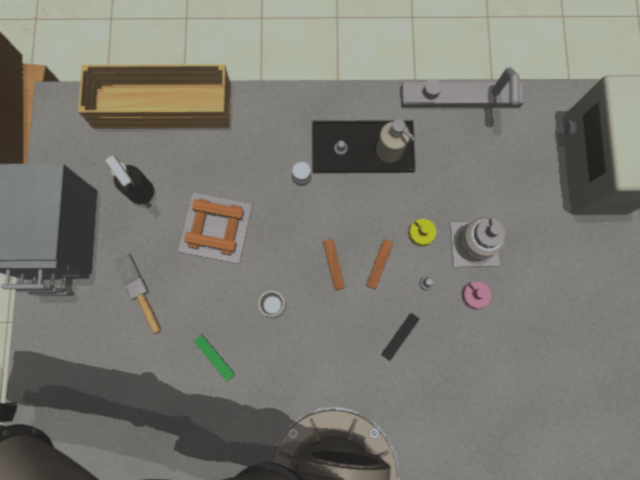

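Run:
```python
import cv2
a=cv2.imread("pics/top.png")[200:320,310:510]; b=cv2.imread("pics/scene.png")[195:320,80:310]
a=cv2.resize(a,(480,288),interpolation=3);b=cv2.resize(b,(480,261),interpolation=3)
cv2.imwrite("pics/crop1.png",cv2.vconcat([a,b]))
```

```text
(no output)
```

View pics/crop1.png

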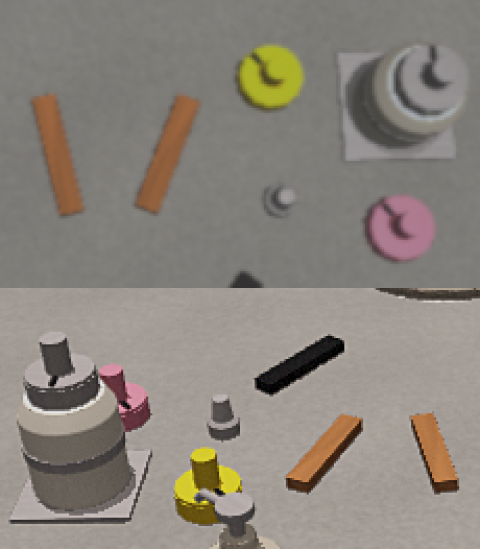

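The top view shows the two brown slats at (335,264) and (380,264), which fit the description; black (400,336) and green (213,357) are the look-alikes to leave alone. The steel cap is on the canister at (488,235), and pink (477,294) and yellow (423,232) are decoys. The crop confirms this. The stand is at (216,228), and its top slats run along world y.

Run:
```python
from h import *
for n in ["top","scene"]:
    d=np.load(n+".npz"); P=d["P"]; hsv=cv2.cvtColor(d["img"],cv2.COLOR_RGB2HSV)
    br=(hsv[...,0]<18)&(hsv[...,1]>110)
    def fit(lo,hi,zlo,zhi,name,mask=br):
        m=mask&(P[...,0]>lo[0])&(P[...,0]<hi[0])&(P[...,1]>lo[1])&(P[...,1]<hi[1])&(P[...,2]>zlo)&(P[...,2]<zhi)
        q=P[m]; r=cv2.minAreaRect((q[:,:2]*1000).astype(np.float32))
        print(n,name,len(q),"rect",np.round(r[0],1),np.round(r[1],1),round(r[2],1),"z",np.round(np.median(q[:,2]),4),"mean",np.round(q[:,:2].mean(0),4))
        return q
    fit((.38,-.06),(.56,.05),.009,.022,"s1"); fit((.38,-.2),(.56,-.06),.009,.022,"s2")
    fit((.42,.17),(.55,.40),.029,.042,"top_near"); fit((.55,.17),(.7,.40),.029,.042,"top_far")
    fit((.42,.17),(.7,.40),.029,.042,"all")
    al=np.ones((480,640),bool)
    fit((.42,.15),(.7,.40),.003,.010,"pan",al)
    fit((.45,-.42),(.62,-.25),.155,.18,"knob",al)
    fit((.45,-.42),(.62,-.25),.125,.145,"captop",al)
    fit((.45,-.42),(.62,-.25),.003,.010,"foot",al)
```

```text
top s1 442 rect [472.7  -4. ] [118.4  22. ] 12.6 z 0.015 mean [ 0.4724 -0.0042]
top s2 446 rect [ 473.1 -112.8] [ 21.7 118.6] 67.8 z 0.0151 mean [ 0.4726 -0.1126]
top top_near 484 rect [525.2 286.3] [118.8  25. ] 78.7 z 0.0353 mean [0.5244 0.286 ]
top top_far 478 rect [603.6 269.5] [118.   26.4] 79.1 z 0.0353 mean [0.6025 0.2698]
top all 962 rect [565.1 278. ] [118.8 106.7] 78.2 z 0.0353 mean [0.5632 0.2779]
top pan 3780 rect [559.7 275.1] [249.8 279.3] 89.9 z 0.0053 mean [0.5574 0.2749]
top knob 118 rect [ 520.8 -342.5] [23.  22.8] 86.3 z 0.168 mean [ 0.5207 -0.3415]
top captop 528 rect [ 521.6 -342.7] [61.5 62.2] 30.9 z 0.1346 mean [ 0.5191 -0.3392]
top foot 1110 rect [ 535.  -334.9] [169.5 169.7] 89.9 z 0.0053 mean [ 0.5237 -0.3209]
scene s1 397 rect [474.5  -6.6] [124.3  23.8] 12.9 z 0.0139 mean [ 0.4801 -0.0058]
scene s2 431 rect [ 475.1 -113.4] [ 28.3 124. ] 66.1 z 0.0137 mean [ 0.4802 -0.1151]
scene top_near 500 rect [528.4 285. ] [116.6  29.6] 80.7 z 0.0338 mean [0.5299 0.2847]
scene top_far 597 rect [579.6 274.3] [117.6  82.6] 78.8 z 0.0337 mean [0.6077 0.2699]
scene all 1097 rect [566.4 276.9] [117.6 109.4] 78.8 z 0.0338 mean [0.5722 0.2767]
scene pan 1946 rect [559.5 276.3] [246.7 276.2] 89.7 z 0.0059 mean [0.5847 0.273 ]
scene knob 140 rect [ 524.5 -343.5] [25.8 23.8] 56.4 z 0.1659 mean [ 0.528  -0.3421]
scene captop 514 rect [ 525.9 -342.5] [63.1 61.8] 30.6 z 0.1335 mean [ 0.5339 -0.34  ]
scene foot 753 rect [ 536.6 -333.2] [142.9 157.5] 4.6 z 0.0059 mean [ 0.5496 -0.3336]
```

Emit:
play_rows --pt "0.7 0 0 0 -0.1225" --pt "0.7 0 0 0 -0.1225" --pt "0.7 0 0 0 -0.1225" --pt "0.7 0 0 0 -0.1225" --force 40

```text
time_s: 1.43
position: [0.1779, 0.6511, 0.205]
tool_rot: [-0.0, -0.114, 0.993, -0.0]
force: [-0.1, 0.3, -0.3]
opening: 0.703
grasp_force: 0.0
```

Emit:
play_rows --pt "0.7 -0.2 -0.98 0 0" --pt "0.7 -0.2 -0.98 0 0" --pt "0.7 -0.2 -0.98 0 0" --pt "0.7 -0.2 -0.98 0 0" --pt "0.7 -0.2 -0.98 0 0"

```text
time_s: 1.85
position: [0.2402, 0.513, 0.205]
tool_rot: [0.0, -0.111, 0.994, 0.0]
force: [1.5, 0.1, -0.3]
opening: 0.699
grasp_force: 0.0
```

Emit:
play_rows --pt "0.7 -0.2 -0.98 0 0" --pt "0.7 -0.2 -0.98 0 0" --pt "0.7 -0.2 -0.98 0 0" --pt "0.7 -0.2 -0.98 0 0" --pt "0.7 -0.2 -0.98 0 0"

```text
time_s: 2.27
position: [0.302, 0.3763, 0.2052]
tool_rot: [0.0, -0.111, 0.994, 0.0]
force: [0.9, -0.4, 0.7]
opening: 0.704
grasp_force: 0.0
```

Emit:
play_rows --pt "0.7 -0.2 -0.98 0 0" --pt "0.7 -0.2 -0.98 0 0" --pt "0.7 -0.2 -0.98 0 0" --pt "0.7 -0.2 -0.98 0 0" --pt "0.7 -0.2 -0.98 0 0"

```text
time_s: 2.68
position: [0.3637, 0.2396, 0.2053]
tool_rot: [0.0, -0.111, 0.994, 0.0]
force: [0.5, 0.0, -0.4]
opening: 0.698
grasp_force: 0.0
```

Emit:
play_rows --pt "0.7 -0.2 -0.98 0 0" --pt "0.7 -0.2 -0.98 0 0" --pt "0.7 -0.2 -0.98 0 0" --pt "0.7 -0.2 -0.98 0 0" --pt "0.7 0 0 0 0"

```text
time_s: 3.1
position: [0.4145, 0.1269, 0.2054]
tool_rot: [0.0, -0.109, 0.994, -0.0]
force: [-0.5, 0.3, -0.4]
opening: 0.699
grasp_force: 0.0
```

```bash
cat >> h.py <<'E'
def brown(P,img,lo,hi,zlo,zhi):
    hsv=cv2.cvtColor(img,cv2.COLOR_RGB2HSV); m=(hsv[...,0]<18)&(hsv[...,1]>110)
    m&=(P[...,0]>lo[0])&(P[...,0]<hi[0])&(P[...,1]>lo[1])&(P[...,1]<hi[1])&(P[...,2]>zlo)&(P[...,2]<zhi)
    q=P[m]
    if len(q)<30: return print("none")
    r=cv2.minAreaRect((q[:,:2]*1000).astype(np.float32))
    print(len(q),"rect",np.round(r[0],1),np.round(r[1],1),round(r[2],1),"z",np.round(np.median(q[:,2]),4))
def go(x,y,z,yd):
    """tool-axis steps (30 mm units) to world x,y,z; yd: world angle (deg) wanted for tool y, mod 180"""
    s=robot.get_state(); M=rot(s["tool_rot"]); p=np.array(s["position"])
    a=np.degrees(np.arctan2(M[1,1],M[0,1])); t=-((yd-a+90)%180-90)
    M2=M@R.from_euler("z",t,degrees=True).as_matrix(); d=np.array([x,y,z])-p
    print("t",round(s["time_s"],2),"pos",np.round(p,4),"toolz",np.round(M[:,2],3),"yang",round(a,1),"j7",np.round(s["joint_positions"][6],2),"open",round(s["opening"],3),"gf",round(s["grasp_force"],1),"F",np.round(s["force"],1))
    print("turn",round(np.radians(t),3),"shift before turn",np.round(d@M/.03,3),"after turn",np.round(d@M2/.03,3))
E
python3 - <<'E'
from h import *
c=robot.read_camera("wrist"); save(c,"w1"); P=cloud(c)
brown(P,c["img"],(.38,-.06),(.56,.06),.008,.022); brown(P,c["img"],(.38,-.2),(.56,-.06),.008,.022)
go(.4735,-.005,.013,102.7)
E
```

```text
2378 rect [473.8  -5.1] [118.6  23.9] 13.0 z 0.0136
2537 rect [ 474.1 -113.6] [ 23.9 120. ] 67.7 z 0.0136
t 3.15 pos [0.4136 0.1292 0.2053] toolz [ 0.001  0.    -1.   ] yang 102.5 j7 1.35 open 0.699 gf 0.0 F [0.2 0.6 0.1]
turn -0.003 shift before turn [-0.973 -4.801  6.409] after turn [-0.959 -4.804  6.409]
```

Emit:
play_rows --pt "0.7 -0.194 -0.96 0 0" --pt "0.7 -0.194 -0.96 0 0" --pt "0.7 -0.194 -0.96 0 0" --pt "0.7 -0.194 -0.96 0 0" --pt "0.7 -0.194 -0.96 0 0"

```text
time_s: 3.57
position: [0.4735, -0.0029, 0.2052]
tool_rot: [0.0, -0.112, 0.994, 0.0]
force: [0.6, 1.0, 0.6]
opening: 0.701
grasp_force: 0.0
```

Emit:
play_rows --pt "0.7 0 0 1.0 0" --pt "0.7 0 0 1.0 0" --pt "0.7 0 0 1.0 0" --pt "0.7 0 0 1.0 0" --pt "0.7 0 0 0 0"

```text
time_s: 3.98
position: [0.4701, -0.002, 0.0809]
tool_rot: [-0.003, -0.112, 0.994, -0.001]
force: [-1.8, 0.1, -0.9]
opening: 0.701
grasp_force: 0.0
```

Run:
```python
from h import *
go(.4738,-.0051,.013,103)
```

```text
t 3.98 pos [ 0.4701 -0.002   0.0809] toolz [-0.006 -0.002 -1.   ] yang 102.8 j7 1.86 open 0.701 gf 0.0 F [-1.8  0.1 -0.9]
turn -0.003 shift before turn [-0.111 -0.128  2.263] after turn [-0.111 -0.128  2.263]
```

Emit:
play_rows --pt "0.7 0 0 0.5 0" --pt "0.7 0 0 0.5 0" --pt "0.7 0 0 0 0" --pt "0.7 0 0 0 0"

```text
time_s: 4.32
position: [0.4732, -0.0021, 0.0559]
tool_rot: [-0.0, -0.111, 0.994, 0.0]
force: [0.8, 0.2, -0.4]
opening: 0.701
grasp_force: 0.0
```

Run:
```python
from h import *
go(.4738,-.0051,.013,103)
```

```text
t 4.32 pos [ 0.4732 -0.0021  0.0559] toolz [-0.  0. -1.] yang 102.8 j7 1.89 open 0.701 gf 0.0 F [ 0.8  0.2 -0.4]
turn -0.004 shift before turn [ 0.002 -0.102  1.431] after turn [ 0.002 -0.102  1.431]
```

Emit:
play_rows --pt "0.7 0 -0.1 0.5 0" --pt "0.7 0 0 0.5 0" --pt "0.7 0 0 0.4 0" --pt "0.3 0 0 0 0" --pt "0 0 0 0 0"

```text
time_s: 4.73
position: [0.4741, -0.0052, 0.0141]
tool_rot: [0.0, -0.111, 0.994, 0.0]
force: [-0.8, -0.5, 0.7]
opening: 0.43
grasp_force: 0.0
```

Emit:
play_rows --pt "0 0 0 0 0" --pt "0 0 0 0 0" --pt "0 0 0 0 0" --pt "0 0 0 0 0" --pt "0 0 0 0 0"

```text
time_s: 5.15
position: [0.4738, -0.0052, 0.0134]
tool_rot: [0.0, -0.111, 0.994, 0.0]
force: [-0.6, -0.2, -0.4]
opening: 0.002
grasp_force: 0.0
```

Emit:
play_rows --pt "0 0 0 -0.5 0" --pt "0 0 0 -1 0" --pt "0 0 0 -1 0" --pt "0 0 0 -0.5 0" --pt "0 0 0 0 0"

```text
time_s: 5.57
position: [0.4755, -0.0052, 0.1061]
tool_rot: [0.002, -0.111, 0.994, 0.0]
force: [0.4, 0.1, 0.2]
opening: 0.0
grasp_force: 0.0
```

Run:
```python
from h import *
c=robot.read_camera("wrist"); P=cloud(c)
brown(P,c["img"],(.38,-.06),(.56,.06),.008,.12)
go(.573,.3167,.12,78.7)
```

```text
3767 rect [466.5  -7.7] [103.3  23.2] 12.9 z 0.0138
t 5.62 pos [ 0.4747 -0.005   0.1045] toolz [ 0.003  0.001 -1.   ] yang 102.8 j7 1.84 open 0.001 gf 0.0 F [ 0.5 -0.1 -0.8]
turn 0.421 shift before turn [-5.574  9.731 -0.495] after turn [-1.115 11.159 -0.495]
```

Run:
```python
from h import *
c=robot.read_camera("wrist"); save(c,"w2"); c2=robot.read_camera("scene")
b=cv2.resize(c2["img"][150:330,200:420],(550,450))[...,::-1]
cv2.imwrite("pics/w2.png",np.vstack([cv2.resize(c["img"],(400,300))[...,::-1],cv2.resize(b,(400,300))]))
```

```text
(no output)
```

View pics/w2.png

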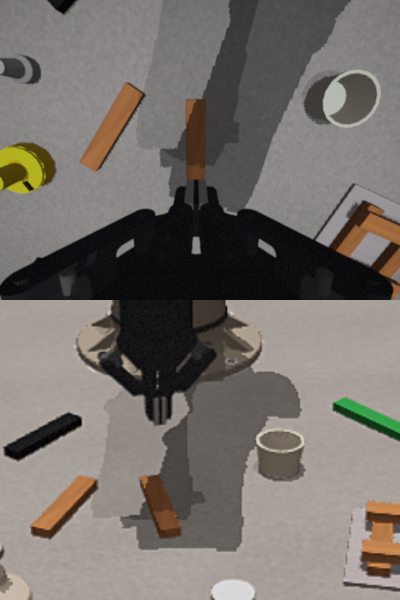

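The wrist (top) and scene (bottom) views show the gripper shut and empty above the first slat, which has not moved. I'll measure where the fingertips really stand at several openings.

```bash
cat >> h.py <<'E'
def tips():
    s=robot.get_state(); p=np.array(s["position"]); P=cloud(robot.read_camera("scene"))
    q=P[(np.abs(P[...,0]-p[0])<.05)&(np.abs(P[...,1]-p[1])<.07)&(P[...,2]>p[2]-.04)]
    print("open",round(s["opening"],3),"tcp z",round(p[2],4),"lowest pts rel tcp",np.round(np.percentile(q[:,2],[0.5,2,5])-p[2],4),len(q), "xyz low",np.round(np.median(q[q[:,2]<np.percentile(q[:,2],5)],0)-p,3))
E
python3 - <<'E'
from h import *
tips()
E
```

```text
open -0.0 tcp z 0.1027 lowest pts rel tcp [0.0388 0.0635 0.0847] 10373 xyz low [0.01  0.001 0.071]
```

Emit:
play_rows --pt "0.3 0 0 0 0" --pt "0.3 0 0 0 0" --pt "0.3 0 0 0 0" --pt "0.3 0 0 0 0"

```text
time_s: 6.1
position: [0.4734, -0.0055, 0.1026]
tool_rot: [-0.0, -0.111, 0.994, -0.0]
force: [-0.1, 1.1, 0.2]
opening: 0.306
grasp_force: 0.0
```

Run:
```python
from h import *
tips()
```

```text
open 0.306 tcp z 0.1026 lowest pts rel tcp [0.0373 0.0577 0.0828] 10389 xyz low [0.009 0.011 0.064]
```

Emit:
play_rows --pt "0.6 0 0 0 0" --pt "0.6 0 0 0 0" --pt "0.6 0 0 0 0" --pt "0.6 0 0 0 0"

```text
time_s: 6.48
position: [0.4737, -0.0054, 0.103]
tool_rot: [-0.0, -0.111, 0.994, -0.0]
force: [-0.2, 0.3, 0.1]
opening: 0.597
grasp_force: 0.0
```

Run:
```python
from h import *
tips()
go(.4738,-.0051,.013,103)
```

```text
open 0.597 tcp z 0.103 lowest pts rel tcp [0.0407 0.0624 0.0863] 10485 xyz low [0.007 0.023 0.069]
t 6.53 pos [ 0.4737 -0.0053  0.103 ] toolz [ 0. -0. -1.] yang 102.8 j7 1.84 open 0.595 gf 0.0 F [ 0.5 -0.3  1.1]
turn -0.004 shift before turn [-0.004  0.007  3.001] after turn [-0.005  0.007  3.001]
```

```bash
sed -i 's/\[0.5,2,5\])-p\[2\]/[0,0.05,0.1,0.2,0.5])-p[2]/' h.py
python3 - <<'E'
from h import *
tips()
E
```

```text
open 0.595 tcp z 0.103 lowest pts rel tcp [0.0296 0.0326 0.0335 0.0365 0.0407] 10485 xyz low [0.006 0.022 0.068]
```

Run:
```python
from h import *
c=robot.read_camera("scene"); s=robot.get_state(); p=np.array(s["position"]); P=cloud(c)
K=np.array(c["mtx"]);M=rot(c["orientation"])
def pr(x):
    q=(np.array(x)-c["xyz"])@M; q=q*[1,-1,-1]; v=K@q; return np.round(v[:2]/v[2],1)
for dz in(-.011,0,.008,.03): print(dz,pr(p+[0,0,dz]))
u,v=pr(p); u=int(u)
for r in range(int(v)-30,int(v)+14,3): print(r,[tuple(np.round(P[r,k],3)) for k in (u-16,u,u+16)], c["img"][r,u-16:u+17:8].mean(-1).astype(int))
save(c,"s3");cv2.imwrite("pics/s3.png",cv2.resize(c["img"][int(v)-60:int(v)+40,u-70:u+70],(700,500),interpolation=0)[...,::-1])
```

```text
-0.011 [287.  238.5]
0 [287.  233.9]
0.008 [286.9 230.5]
0.03 [286.7 221. ]
203 [(np.float64(0.49), np.float64(-0.034), np.float64(0.183)), (np.float64(0.152), np.float64(-0.013), np.float64(-0.002)), (np.float64(0.478), np.float64(0.027), np.float64(0.176))] [ 18 138 139  68  20]
206 [(np.float64(0.491), np.float64(-0.035), np.float64(0.177)), (np.float64(0.175), np.float64(-0.013), np.float64(0.003)), (np.float64(0.48), np.float64(0.027), np.float64(0.171))] [ 27 143 144 145  94]
209 [(np.float64(0.491), np.float64(-0.035), np.float64(0.17)), (np.float64(0.184), np.float64(-0.013), np.float64(-0.001)), (np.float64(0.477), np.float64(0.027), np.float64(0.162))] [ 48 142 141 143  81]
212 [(np.float64(0.491), np.float64(-0.035), np.float64(0.163)), (np.float64(0.199), np.float64(-0.012), np.float64(-0.002)), (np.float64(0.479), np.float64(0.027), np.float64(0.156))] [ 59 140 143 144  79]
215 [(np.float64(0.492), np.float64(-0.035), np.float64(0.157)), (np.float64(0.213), np.float64(-0.012), np.float64(-0.002)), (np.float64(0.481), np.float64(0.027), np.float64(0.151))] [ 57 141 143 14
[... 1352 characters left out ...]
0.0)), (np.float64(0.317), np.float64(0.027), np.float64(0.001))] [141 139 139  70  98]
239 [(np.float64(0.33), np.float64(-0.047), np.float64(0.001)), (np.float64(0.324), np.float64(-0.01), np.float64(-0.003)), (np.float64(0.328), np.float64(0.027), np.float64(-0.0))] [136 139 140  68  97]
242 [(np.float64(0.344), np.float64(-0.046), np.float64(0.002)), (np.float64(0.341), np.float64(-0.01), np.float64(-0.0)), (np.float64(0.34), np.float64(0.027), np.float64(-0.001))] [140 140 139  71  96]
245 [(np.float64(0.353), np.float64(-0.046), np.float64(-0.0)), (np.float64(0.356), np.float64(-0.009), np.float64(0.001)), (np.float64(0.356), np.float64(0.027), np.float64(0.001))] [143 140 140  75  64]
```

View pics/s3.png

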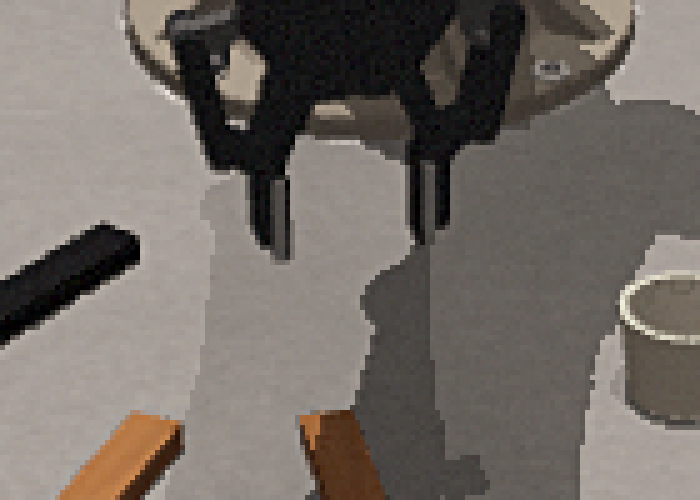

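The scene crop shows the fingertips at about row 224. The stated tip position projects to row 238, so the tips actually stand about 30 mm *above* the reported TCP at this opening; sideways they agree. I'll work from the measured tips and check them on the way down.

Emit:
play_rows --pt "0.6 0 0 0.7 0" --pt "0.6 0 0 0.8 0" --pt "0.6 0 0 0.8 0" --pt "0.6 0 0 0.7 0" --pt "0.6 0 0 0 0"

```text
time_s: 7.05
position: [0.4716, -0.0056, 0.0101]
tool_rot: [-0.002, -0.111, 0.994, -0.0]
force: [-1.8, 0.9, -0.5]
opening: 0.601
grasp_force: 0.0
```

Emit:
play_rows --pt "0.6 0 0 0.15 0" --pt "0.6 0 0 0.15 0" --pt "0.6 0 0 0 0"

```text
time_s: 7.3
position: [0.4741, -0.0053, 0.0044]
tool_rot: [0.0, -0.111, 0.994, 0.0]
force: [-0.3, 1.2, 0.7]
opening: 0.601
grasp_force: 0.0
```

Run:
```python
from h import *
go(.4738,-.0051,-.022,103)
c=robot.read_camera("scene"); p=np.array(robot.get_state()["position"]); P=cloud(c)
hsv=cv2.cvtColor(c["img"],cv2.COLOR_RGB2HSV)
q=P[(np.abs(P[...,0]-p[0])<.035)&(np.abs(P[...,1]-p[1])<.05)&(hsv[...,2]<110)&(P[...,2]>.018)]
print(np.round(np.sort(q[:,2])[:12],4))
b=c["img"][205:295,220:346]; cv2.imwrite("pics/s4.png",cv2.resize(b,(630,450),interpolation=0)[...,::-1])
```

```text
t 7.3 pos [ 0.4741 -0.0053  0.0044] toolz [ 0.001  0.    -1.   ] yang 102.8 j7 1.98 open 0.601 gf 0.0 F [-0.3  1.2  0.7]
turn -0.004 shift before turn [0.008 0.008 0.88 ] after turn [0.008 0.008 0.88 ]
[0.0184 0.0326 0.0342 0.036  0.0363 0.0372 0.0377 0.0378 0.0378 0.038
 0.038  0.0382]
```

View pics/s4.png

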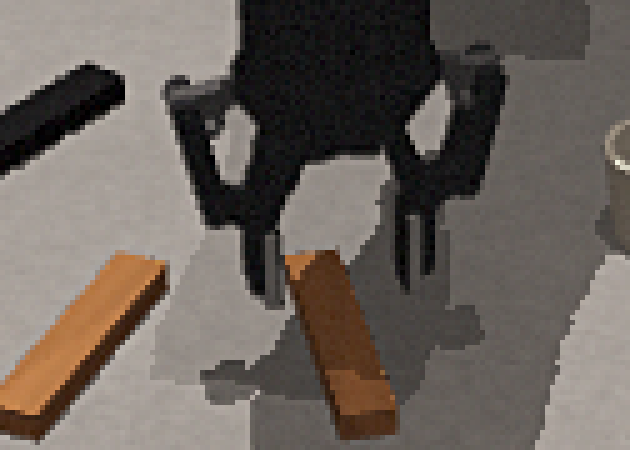

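The tips are at z ≈ 0.033, still above the slat, which agrees with the +0.029 m offset. Next I descend 26 mm and close.

Emit:
play_rows --pt "0.6 0 0 0.3 0" --pt "0.6 0 0 0.3 0" --pt "0.6 0 0 0.25 0" --pt "0.6 0 0 0 0" --pt "0.2 0 0 0 0"

```text
time_s: 7.77
position: [0.4731, -0.0056, -0.0221]
tool_rot: [-0.001, -0.111, 0.994, -0.0]
force: [-0.1, -0.3, -0.2]
opening: 0.471
grasp_force: 0.0
```

Emit:
play_rows --pt "0.1 0 0 0 0" --pt "0.1 0 0 0 0" --pt "0.1 0 0 0 0" --pt "0.1 0 0 0 0" --pt "0.1 0 0 0 0"

```text
time_s: 8.18
position: [0.4738, -0.0053, -0.0213]
tool_rot: [0.0, -0.111, 0.994, -0.0]
force: [-0.3, -1.2, 3.5]
opening: 0.268
grasp_force: 39.6
```

Emit:
play_rows --pt "0.1 0 0 -0.5 0" --pt "0.1 0 0 -0.9 0" --pt "0.1 0 0 -0.9 0" --pt "0.1 0 0 -0.9 0" --pt "0.1 0 0 -0.5 0"

```text
time_s: 8.6
position: [0.4744, -0.0055, 0.092]
tool_rot: [0.001, -0.111, 0.994, 0.0]
force: [2.0, 0.4, 0.5]
opening: 0.268
grasp_force: 39.3
```

Emit:
play_rows --pt "0.1 0 0 0 0.106" --pt "0.1 0 0 0 0.106" --pt "0.1 0 0 0 0.106" --pt "0.1 0 0 0 0.106" --pt "0.1 0 0 0 0"

```text
time_s: 9.02
position: [0.4736, -0.0052, 0.0896]
tool_rot: [0.0, 0.103, 0.995, -0.0]
force: [-0.2, -0.1, -1.2]
opening: 0.264
grasp_force: 39.3
```

Run:
```python
from h import *
go(.573,.3167,.09,78.7)
```

```text
t 9.02 pos [ 0.4736 -0.0052  0.0896] toolz [ 0. -0. -1.] yang 78.2 j7 1.48 open 0.264 gf 39.3 F [-0.2 -0.1 -1.2]
turn -0.009 shift before turn [-1.045 11.182 -0.014] after turn [-1.145 11.173 -0.014]
```

Emit:
play_rows --pt "0.1 -0.087 0.93 0 0" --pt "0.1 -0.087 0.93 0 0" --pt "0.1 -0.087 0.93 0 0" --pt "0.1 -0.087 0.93 0 0" --pt "0.1 -0.087 0.93 0 0"

```text
time_s: 9.43
position: [0.5144, 0.1301, 0.0895]
tool_rot: [-0.0, 0.098, 0.995, 0.0]
force: [-0.4, -0.8, -0.1]
opening: 0.269
grasp_force: 39.3
```

Emit:
play_rows --pt "0.1 -0.087 0.93 0 0" --pt "0.1 -0.087 0.93 0 0" --pt "0.1 -0.087 0.93 0 0" --pt "0.1 -0.087 0.93 0 0" --pt "0.1 -0.087 0.93 0 0"

```text
time_s: 9.85
position: [0.555, 0.2642, 0.0894]
tool_rot: [-0.0, 0.098, 0.995, -0.0]
force: [1.0, -0.7, -0.6]
opening: 0.268
grasp_force: 39.3
```

Emit:
play_rows --pt "0.1 -0.087 0.93 0 0" --pt "0.1 -0.087 0.93 0 0" --pt "0.1 0 0 0 0" --pt "0.1 0 0 0 0"

```text
time_s: 10.18
position: [0.5708, 0.3179, 0.0889]
tool_rot: [-0.0, 0.097, 0.995, -0.0]
force: [0.4, -0.3, -1.1]
opening: 0.264
grasp_force: 39.3
```

Run:
```python
from h import *
go(.573,.3167,.014,78.7)
c=robot.read_camera("scene");P=cloud(c)
brown(P,c["img"],(.45,.15),(.7,.42),.10,.14)
c=robot.read_camera("wrist");P=cloud(c)
brown(P,c["img"],(.45,.15),(.7,.42),.10,.14)
brown(P,c["img"],(.555,.15),(.7,.42),.03,.042)
brown(P,c["img"],(.45,.15),(.555,.42),.03,.042)
```

```text
t 10.18 pos [0.5708 0.3179 0.0889] toolz [-0.001 -0.    -1.   ] yang 78.8 j7 1.04 open 0.264 gf 39.3 F [ 0.4 -0.3 -1.1]
turn 0.002 shift before turn [-0.08  -0.025  2.495] after turn [-0.08  -0.025  2.495]
485 rect [573.  317.1] [ 23.8 125.1] 78.6 z 0.1238
12771 rect [564.5 311.2] [ 37.3 108.8] 77.9 z 0.124
2441 rect [599.4 245. ] [67.1 24.5] 79.0 z 0.0337
4293 rect [526.4 285.9] [118.9  24.1] 78.7 z 0.0338
```

Emit:
play_rows --pt "0.1 -0.09 0 0.6 0" --pt "0.1 0 0 0.7 0" --pt "0.1 0 0 0.5 0" --pt "0.1 0 0 0.3 0" --pt "0.1 0 0 0.2 0"

```text
time_s: 10.7
position: [0.5733, 0.315, 0.0194]
tool_rot: [-0.001, 0.1, 0.995, -0.001]
force: [0.6, 0.1, 0.7]
opening: 0.261
grasp_force: 39.4
```

Emit:
play_rows --pt "0.1 0 0 0.1 0" --pt "0.1 0 0 0.06 0" --pt "0.1 0 0 0 0"

```text
time_s: 10.95
position: [0.574, 0.3159, 0.016]
tool_rot: [0.0, 0.1, 0.995, 0.0]
force: [0.2, 0.2, -0.2]
opening: 0.268
grasp_force: 39.4
```

Run:
```python
from h import *
go(.5735,.3172,.0135,78.7)
```

```text
t 10.95 pos [0.574  0.3159 0.016 ] toolz [ 0.  0. -1.] yang 78.5 j7 1.09 open 0.268 gf 39.4 F [ 0.2  0.2 -0.2]
turn -0.004 shift before turn [0.025 0.038 0.082] after turn [0.024 0.038 0.082]
```

Emit:
play_rows --pt "0.1 0 0.02 0.06 0" --pt "0.1 0 0 0.03 0" --pt "0.5 0 0 0 0" --pt "0.5 0 0 0 0" --pt "0.5 0 0 0 0"

```text
time_s: 11.37
position: [0.574, 0.3166, 0.0132]
tool_rot: [0.0, 0.1, 0.995, 0.0]
force: [0.1, -0.5, -0.5]
opening: 0.501
grasp_force: 0.0
```

Emit:
play_rows --pt "0.5 0 0 -0.4 0" --pt "0.5 0 0 -0.8 0" --pt "0.6 0 0 -0.8 0" --pt "0.6 0 0 -0.6 0" --pt "0.6 0 0 0 0"

```text
time_s: 11.78
position: [0.576, 0.3173, 0.0958]
tool_rot: [0.002, 0.1, 0.995, 0.002]
force: [0.3, 0.2, -0.2]
opening: 0.596
grasp_force: 0.0
```

Run:
```python
from h import *
c=robot.read_camera("top");P=cloud(c)
brown(P,c["img"],(.45,.15),(.7,.42),.044,.056)
c=robot.read_camera("scene");P=cloud(c)
brown(P,c["img"],(.45,.15),(.7,.42),.044,.056)
go(.4741,-.1136,.08,67.7)
```

```text
153 rect [574.8 316.1] [ 19.3 112.3] 82.7 z 0.049
470 rect [575.8 316.3] [ 24.  123.4] 78.4 z 0.048
t 11.88 pos [0.5743 0.3169 0.0924] toolz [ 0.001  0.001 -1.   ] yang 78.5 j7 1.04 open 0.604 gf 0.0 F [-0.1 -0.2  0.6]
turn 0.188 shift before turn [  0.413 -14.728   0.39 ] after turn [ -2.353 -14.544   0.39 ]
```

Emit:
play_rows --pt "0.6 0.0275 -0.98 0 0" --pt "0.6 0.0275 -0.98 0 0" --pt "0.6 0.0275 -0.98 0 0" --pt "0.6 0.0275 -0.98 0 0" --pt "0.6 0.0275 -0.98 0 0"

```text
time_s: 12.3
position: [0.5395, 0.1718, 0.0904]
tool_rot: [-0.001, 0.1, 0.995, -0.0]
force: [0.4, -0.4, 0.5]
opening: 0.601
grasp_force: 0.0
```

Emit:
play_rows --pt "0.6 0.0275 -0.98 0 0" --pt "0.6 0.0275 -0.98 0 0" --pt "0.6 0.0275 -0.98 0 0" --pt "0.6 0.0275 -0.98 0 0" --pt "0.6 0.0275 -0.98 0 0"

```text
time_s: 12.72
position: [0.5061, 0.0287, 0.0906]
tool_rot: [-0.001, 0.1, 0.995, -0.0]
force: [1.6, -0.8, -0.8]
opening: 0.597
grasp_force: 0.0
```

Emit:
play_rows --pt "0.6 0.0275 -0.98 0 0" --pt "0.6 0.0275 -0.98 0 0" --pt "0.6 0.0275 -0.98 0 0" --pt "0.6 0.0275 -0.98 0 0" --pt "0.6 0.0275 -0.98 0 0"

```text
time_s: 13.13
position: [0.4727, -0.1143, 0.0906]
tool_rot: [-0.001, 0.1, 0.995, -0.0]
force: [1.5, -0.6, 0.8]
opening: 0.603
grasp_force: 0.0
```

Emit:
play_rows --pt "0.6 0 0 0 0.094" --pt "0.6 0 0 0 0.094" --pt "0.6 0 0 0.5 0" --pt "0.6 0 0 0.5 0" --pt "0.6 0 0 0 0"

```text
time_s: 13.55
position: [0.4721, -0.1129, 0.0588]
tool_rot: [-0.002, 0.193, 0.981, -0.0]
force: [-0.2, 0.1, 0.0]
opening: 0.599
grasp_force: 0.0
```

Run:
```python
from h import *
c=robot.read_camera("scene");P=cloud(c)
brown(P,c["img"],(.38,-.2),(.56,-.06),.009,.022)
go(.4741,-.1136,-.0215,67.7)
```

```text
430 rect [ 475.4 -114. ] [ 26.  124.2] 67.0 z 0.0136
t 13.6 pos [ 0.4725 -0.1132  0.0599] toolz [-0.003 -0.    -1.   ] yang 67.7 j7 1.62 open 0.596 gf 0.0 F [-0.  -1.1  1.1]
turn 0.0 shift before turn [-0.064  0.012  2.714] after turn [-0.064  0.012  2.714]
```

Emit:
play_rows --pt "0.6 -0.03 0 0.7 0" --pt "0.6 0 0 0.7 0" --pt "0.6 0 0 0.5 0" --pt "0.6 0 0 0.4 0" --pt "0.6 0 0 0.25 0"

```text
time_s: 14.02
position: [0.4744, -0.1135, -0.0162]
tool_rot: [-0.0, 0.193, 0.981, -0.0]
force: [0.4, 0.2, 0.2]
opening: 0.598
grasp_force: 0.0
```

Emit:
play_rows --pt "0.6 0 0 0.12 0" --pt "0.6 0 0 0 0" --pt "0.1 0 0 0 0" --pt "0.1 0 0 0 0" --pt "0.1 0 0 0 0"

```text
time_s: 14.43
position: [0.4752, -0.1135, -0.0182]
tool_rot: [0.001, 0.193, 0.981, 0.0]
force: [-1.6, 0.5, 10.0]
opening: 0.265
grasp_force: 38.7
```

Emit:
play_rows --pt "0.1 0 0 0 0" --pt "0.1 0 0 0 0" --pt "0.1 0 0 0 0"

```text
time_s: 14.68
position: [0.4751, -0.1135, -0.0182]
tool_rot: [0.001, 0.193, 0.981, 0.0]
force: [-1.7, 0.0, 8.4]
opening: 0.264
grasp_force: 38.8
```

Emit:
play_rows --pt "0.1 0 0 -0.5 0" --pt "0.1 0 0 -0.9 0" --pt "0.1 0 0 -0.9 0" --pt "0.1 0 0 -0.9 0" --pt "0.1 0 0 -0.5 0"

```text
time_s: 15.1
position: [0.4755, -0.1138, 0.0948]
tool_rot: [0.001, 0.193, 0.981, 0.0]
force: [1.1, 0.3, -0.1]
opening: 0.264
grasp_force: 39.9
```

Run:
```python
from h import *
go(.5578,.2388,.09,78.7)
```

```text
t 15.1 pos [ 0.4755 -0.1138  0.0948] toolz [ 0.003  0.    -1.   ] yang 67.7 j7 1.58 open 0.264 gf 39.9 F [ 1.1  0.3 -0.1]
turn -0.192 shift before turn [ 1.922 11.916  0.169] after turn [-0.388 12.064  0.169]
```

Emit:
play_rows --pt "0.1 0 0 0 -0.096" --pt "0.1 0 0 0 -0.096" --pt "0.1 -0.03 0.93 0 0" --pt "0.1 -0.03 0.93 0 0" --pt "0.1 -0.03 0.93 0 0"

```text
time_s: 15.52
position: [0.4939, -0.0312, 0.0927]
tool_rot: [0.001, 0.099, 0.995, 0.0]
force: [0.7, 0.1, 0.2]
opening: 0.258
grasp_force: 39.9
```

Emit:
play_rows --pt "0.1 -0.03 0.93 0 0" --pt "0.1 -0.03 0.93 0 0" --pt "0.1 -0.03 0.93 0 0" --pt "0.1 -0.03 0.93 0 0" --pt "0.1 -0.03 0.93 0 0"

```text
time_s: 15.93
position: [0.5255, 0.1055, 0.0925]
tool_rot: [0.0, 0.098, 0.995, 0.0]
force: [1.7, -0.5, -0.3]
opening: 0.263
grasp_force: 39.9
```

Emit:
play_rows --pt "0.1 -0.03 0.93 0 0" --pt "0.1 -0.03 0.93 0 0" --pt "0.1 -0.03 0.93 0 0" --pt "0.1 -0.03 0.93 0 0" --pt "0.1 -0.03 0.93 0 0"

```text
time_s: 16.35
position: [0.5572, 0.2414, 0.0925]
tool_rot: [0.0, 0.098, 0.995, 0.0]
force: [-0.4, -0.5, 0.5]
opening: 0.262
grasp_force: 39.9
```

Emit:
play_rows --pt "0.1 0 0 0 0" --pt "0.1 0 0 0 0"

```text
time_s: 16.52
position: [0.5569, 0.2416, 0.0921]
tool_rot: [0.0, 0.097, 0.995, 0.0]
force: [-0.7, -0.2, -0.1]
opening: 0.261
grasp_force: 39.9
```

Run:
```python
from h import *
c=robot.read_camera("scene");P=cloud(c)
brown(P,c["img"],(.45,.1),(.7,.42),.10,.15)
go(.5578,.2388,.0165,78.7)
```

```text
485 rect [558.1 241.8] [ 23.5 124.9] 78.3 z 0.1239
t 16.57 pos [0.5569 0.24   0.0921] toolz [ 0. -0. -1.] yang 78.8 j7 1.14 open 0.264 gf 39.9 F [-0.4 -0.9 -0.6]
turn 0.001 shift before turn [-0.036 -0.034  2.521] after turn [-0.036 -0.034  2.521]
```

Emit:
play_rows --pt "0.1 -0.03 -0.06 0.6 0" --pt "0.1 0 0 0.7 0" --pt "0.1 0 0 0.5 0" --pt "0.1 0 0 0.3 0" --pt "0.1 0 0 0.2 0"

```text
time_s: 16.98
position: [0.5573, 0.2368, 0.0223]
tool_rot: [-0.0, 0.099, 0.995, -0.0]
force: [-0.3, 0.3, 0.2]
opening: 0.261
grasp_force: 39.9
```

Emit:
play_rows --pt "0.1 0 0 0.1 0" --pt "0.1 0 0 0.08 0" --pt "0.1 0 0 0.04 0" --pt "0.1 0 0 0 0"

```text
time_s: 17.32
position: [0.5578, 0.2381, 0.0167]
tool_rot: [0.0, 0.098, 0.995, 0.0]
force: [-0.2, 0.5, -0.8]
opening: 0.262
grasp_force: 39.9
```

Run:
```python
from h import *
go(.5578,.2388,.016,78.7)
```

```text
t 17.32 pos [0.5578 0.2381 0.0167] toolz [ 0.  0. -1.] yang 78.7 j7 1.2 open 0.262 gf 39.9 F [-0.2  0.5 -0.8]
turn 0.0 shift before turn [0.005 0.024 0.023] after turn [0.005 0.024 0.023]
```

Emit:
play_rows --pt "0.1 0 0 0.03 0" --pt "0.1 0 0 0 0" --pt "0.5 0 0 0 0" --pt "0.5 0 0 0 0" --pt "0.5 0 0 0 0"

```text
time_s: 17.73
position: [0.5575, 0.238, 0.0155]
tool_rot: [-0.0, 0.098, 0.995, 0.0]
force: [0.6, -0.1, -0.0]
opening: 0.5
grasp_force: 0.0
```

Emit:
play_rows --pt "0.5 0 0 -0.4 0" --pt "0.5 0 0 -1 0" --pt "0.6 0 0 -1 0" --pt "0.6 0 0 -1 0" --pt "0.6 0 0 -1 0"

```text
time_s: 18.15
position: [0.5575, 0.2376, 0.1497]
tool_rot: [0.0, 0.099, 0.995, -0.0]
force: [0.8, 1.5, 0.6]
opening: 0.603
grasp_force: 0.0
```

Emit:
play_rows --pt "0.6 0 0 -1 0" --pt "0.6 0 0 -1 0" --pt "0.6 0 0 -0.6 0" --pt "0.6 0 0 0 0"

```text
time_s: 18.48
position: [0.5593, 0.2383, 0.2304]
tool_rot: [0.002, 0.099, 0.995, 0.002]
force: [0.0, 0.1, 0.3]
opening: 0.6
grasp_force: 0.0
```

Run:
```python
from h import *
for n in("scene","wrist"):
    c=robot.read_camera(n);P=cloud(c)
    for lo,hi in ((.15,.2775),(.2775,.42)): brown(P,c["img"],(.45,lo),(.7,hi),.044,.056)
go(.522,-.3425,.22,90)
```

```text
447 rect [560.3 237.4] [ 23.9 124.6] 78.7 z 0.048
476 rect [576.4 315.8] [ 23.9 125.1] 78.0 z 0.0479
2486 rect [557.4 238.3] [ 23.8 118.6] 79.0 z 0.0477
2552 rect [574.  316.7] [ 24.7 118.4] 78.9 z 0.0477
t 18.58 pos [0.5577 0.238  0.2266] toolz [ 0.001  0.001 -1.   ] yang 78.7 j7 1.06 open 0.596 gf 0.0 F [-0.1 -0.3 -0.2]
turn -0.197 shift before turn [ -2.618 -19.21    0.194] after turn [  1.19  -19.351   0.194]
```

Emit:
play_rows --pt "0.6 -0.131 -0.96 0 0" --pt "0.6 -0.131 -0.96 0 0" --pt "0.6 -0.131 -0.96 0 0" --pt "0.6 -0.131 -0.96 0 0" --pt "0.6 -0.131 -0.96 0 0"

```text
time_s: 19.0
position: [0.5477, 0.0913, 0.2245]
tool_rot: [-0.001, 0.098, 0.995, -0.0]
force: [1.2, 0.3, -0.1]
opening: 0.603
grasp_force: 0.0
```

Emit:
play_rows --pt "0.6 -0.131 -0.96 0 0" --pt "0.6 -0.131 -0.96 0 0" --pt "0.6 -0.131 -0.96 0 0" --pt "0.6 -0.131 -0.96 0 0" --pt "0.6 -0.131 -0.96 0 0"

```text
time_s: 19.42
position: [0.5387, -0.0535, 0.2247]
tool_rot: [-0.001, 0.098, 0.995, -0.0]
force: [0.4, -0.2, -0.2]
opening: 0.602
grasp_force: 0.0
```

Emit:
play_rows --pt "0.6 -0.131 -0.96 0 0" --pt "0.6 -0.131 -0.96 0 0" --pt "0.6 -0.131 -0.96 0 0" --pt "0.6 -0.131 -0.96 0 0" --pt "0.6 0 0 0 0.12"

```text
time_s: 19.83
position: [0.5306, -0.1742, 0.2251]
tool_rot: [-0.0, 0.158, 0.987, -0.001]
force: [-1.6, 0.3, -0.3]
opening: 0.598
grasp_force: 0.0
```

Emit:
play_rows --pt "0.6 0 0 0 0.12" --pt "0.6 0 0 0 0.12" --pt "0.6 0 0 0 0.12" --pt "0.6 0 0 0 0.12" --pt "0.6 0 0 0 0.12"

```text
time_s: 20.25
position: [0.5319, -0.1682, 0.2246]
tool_rot: [-0.001, 0.445, 0.895, -0.0]
force: [0.4, -0.1, 0.6]
opening: 0.599
grasp_force: 0.0
```

Emit:
play_rows --pt "0.6 0 0 0 0.12" --pt "0.6 0 0 0 0.12" --pt "0.6 0 0 0 0.12" --pt "0.6 0 0 0 0.12" --pt "0.6 0 0 0 0.12"

```text
time_s: 20.67
position: [0.532, -0.1681, 0.2247]
tool_rot: [-0.001, 0.69, 0.724, -0.001]
force: [0.2, -0.2, 0.4]
opening: 0.6
grasp_force: 0.0
```

Emit:
play_rows --pt "0.6 0 0 0 0.12" --pt "0.6 0 0 0 0.12" --pt "0.6 0 0 0 0"

```text
time_s: 20.92
position: [0.5321, -0.1679, 0.2245]
tool_rot: [-0.0, 0.772, 0.636, -0.001]
force: [-0.1, -0.2, 0.1]
opening: 0.602
grasp_force: 0.0
```

```bash
cat >> h.py <<'E'
def rnd(n,zlo,zhi):
    c=robot.read_camera(n);P=cloud(c)
    q=P[(np.abs(P[...,0]-.522)<.05)&(np.abs(P[...,1]+.342)<.05)&(P[...,2]>zlo)&(P[...,2]<zhi)]
    if len(q)<20: return print("few",len(q))
    ctr,r=cv2.minEnclosingCircle((q[:,:2]*1000).astype(np.float32)); print(n,len(q),np.round(ctr,1),round(r,1),"z",np.round(np.median(q[:,2]),4))
E
python3 - <<'E'
from h import *
for n in("wrist","scene"): rnd(n,.16,.175); rnd(n,.128,.142)
go(.522,-.3425,.119,-30)
E
```

```text
few 0
wrist 611 [ 524.8 -327.6] 27.2 z 0.1332
scene 107 [ 525.3 -343. ] 13.7 z 0.167
scene 440 [ 523.4 -341.4] 33.7 z 0.1336
t 21.12 pos [ 0.5324 -0.1682  0.2251] toolz [-0.001 -0.    -1.   ] yang -10.4 j7 0.42 open 0.6 gf 0.0 F [-0.2  0.1 -0. ]
turn 0.341 shift before turn [-5.778  0.715  3.538] after turn [-5.205  2.607  3.538]
```

Emit:
play_rows --pt "0.6 0 0 0 0.114" --pt "0.6 0 0 0 0.114" --pt "0.6 0 0 0 0.113" --pt "0.6 -0.87 0.434 0 0" --pt "0.6 -0.87 0.434 0 0"

```text
time_s: 21.53
position: [0.5296, -0.2251, 0.225]
tool_rot: [-0.0, 0.865, 0.501, -0.0]
force: [0.7, -0.7, 0.3]
opening: 0.599
grasp_force: 0.0
```

Emit:
play_rows --pt "0.6 -0.87 0.434 0 0" --pt "0.6 -0.87 0.434 0 0" --pt "0.6 -0.87 0.434 0 0" --pt "0.6 -0.85 0.434 0 0" --pt "0.6 0 0 0 0"

```text
time_s: 21.95
position: [0.5194, -0.3481, 0.2259]
tool_rot: [0.001, 0.868, 0.497, -0.0]
force: [-0.8, -0.5, -0.8]
opening: 0.6
grasp_force: 0.0
```

Emit:
play_rows --pt "0.6 0 0 0 0"

```text
time_s: 22.03
position: [0.5206, -0.3444, 0.2254]
tool_rot: [0.0, 0.867, 0.498, -0.0]
force: [0.0, 0.8, -0.5]
opening: 0.599
grasp_force: 0.0
```

Run:
```python
from h import *
for n in("top","wrist"): rnd(n,.16,.175); rnd(n,.128,.142)
go(.523,-.3428,.119,-30)
```

```text
few 0
few 0
wrist 916 [ 523.5 -343.5] 12.0 z 0.1678
wrist 3577 [ 523.5 -343.7] 32.0 z 0.1338
t 22.23 pos [ 0.5221 -0.3412  0.2253] toolz [-0.     0.001 -1.   ] yang -30.1 j7 0.43 open 0.598 gf 0.0 F [-0.6 -0.8  0.4]
turn -0.001 shift before turn [-0.034  0.053  3.543] after turn [-0.034  0.053  3.543]
```

Emit:
play_rows --pt "0.6 -0.045 0.08 0.7 0" --pt "0.6 0 0 0.7 0" --pt "0.6 0 0 0.6 0" --pt "0.6 0 0 0.5 0" --pt "0.6 0 0 0.4 0"

```text
time_s: 22.65
position: [0.5234, -0.3436, 0.1372]
tool_rot: [-0.0, 0.866, 0.499, -0.0]
force: [0.1, -1.9, 0.4]
opening: 0.599
grasp_force: 0.0
```

Emit:
play_rows --pt "0.6 0 0 0.3 0" --pt "0.6 0 0 0.25 0" --pt "0.6 0 0 0 0" --pt "0.6 0 0 0 0"

```text
time_s: 22.98
position: [0.5232, -0.3449, 0.1221]
tool_rot: [0.0, 0.867, 0.498, -0.0]
force: [-0.4, -0.4, 0.7]
opening: 0.599
grasp_force: 0.0
```

Run:
```python
from h import *
go(.5235,-.3435,.12,-30)
```

```text
t 22.98 pos [ 0.5232 -0.3449  0.1221] toolz [-0. -0. -1.] yang -30.2 j7 0.51 open 0.599 gf 0.0 F [-0.4 -0.4  0.7]
turn -0.004 shift before turn [ 0.045 -0.014  0.071] after turn [ 0.046 -0.014  0.071]
```

Emit:
play_rows --pt "0.1 0.04 0 0.05 0" --pt "0.1 0 0 0 0" --pt "0.1 0 0 0 0" --pt "0.1 0 0 0 0" --pt "0.1 0 0 0 0" --force 70

```text
time_s: 23.4
position: [0.5241, -0.3437, 0.1211]
tool_rot: [0.0, 0.867, 0.499, 0.0]
force: [-1.1, 2.7, 5.5]
opening: 0.254
grasp_force: 68.3
```

Emit:
play_rows --pt "0.1 0 0 0 0" --pt "0.1 0 0 0 0" --pt "0.1 0 0 0 0"

```text
time_s: 23.65
position: [0.5241, -0.3437, 0.1211]
tool_rot: [0.0, 0.867, 0.499, 0.0]
force: [-0.5, 1.3, 4.5]
opening: 0.253
grasp_force: 68.3
```

Run:
```python
from h import *
go(.5235,-.3435,.12,-30); print(np.round(robot.get_state()["torque"],3))
```

```text
t 23.65 pos [ 0.5241 -0.3437  0.1211] toolz [ 0.001  0.    -1.   ] yang -30.2 j7 0.51 open 0.253 gf 68.3 F [-0.5  1.3  4.5]
turn -0.003 shift before turn [-0.005 -0.021  0.038] after turn [-0.005 -0.021  0.038]
[0.393 0.139 0.016]
```

Emit:
play_rows --pt "0.1 0 0 -0.02 -0.08" --pt "0.1 0 0 0 -0.08" --pt "0.1 0 0 0 -0.08" --pt "0.1 0 0 0 0"

```text
time_s: 23.98
position: [0.5239, -0.3438, 0.1215]
tool_rot: [0.0, 0.8, 0.6, 0.0]
force: [0.4, -0.1, -0.8]
opening: 0.255
grasp_force: 68.6
```

Run:
```python
from h import *
go(.5235,-.3435,.12,-30); print(np.round(robot.get_state()["torque"],3))
```

```text
t 23.98 pos [ 0.5239 -0.3438  0.1215] toolz [ 0.001  0.    -1.   ] yang -16.2 j7 0.71 open 0.255 gf 68.6 F [ 0.4 -0.1 -0.8]
turn 0.241 shift before turn [ 0.004 -0.015  0.051] after turn [ 0.001 -0.016  0.051]
[ 0.02  -0.027  0.012]
```

Emit:
play_rows --pt "0.1 0 0 0 -0.08" --pt "0.1 0 0 0 -0.08" --pt "0.1 0 0 0 0"

```text
time_s: 24.23
position: [0.5238, -0.3438, 0.1214]
tool_rot: [0.0, 0.75, 0.661, 0.0]
force: [-0.1, -0.6, -1.2]
opening: 0.251
grasp_force: 68.6
```

Run:
```python
from h import *
go(.5235,-.3435,.12,-30); print(np.round(robot.get_state()["torque"],3))
```

```text
t 24.23 pos [ 0.5238 -0.3438  0.1214] toolz [ 0.001  0.    -1.   ] yang -7.2 j7 0.84 open 0.251 gf 68.6 F [-0.1 -0.6 -1.2]
turn 0.398 shift before turn [ 0.008 -0.01   0.045] after turn [ 0.004 -0.012  0.045]
[-0.042  0.033 -0.008]
```

Emit:
play_rows --pt "0.1 0 0 0 -0.08" --pt "0.1 0 0 0 -0.08" --pt "0.1 0 0 0 0"

```text
time_s: 24.48
position: [0.5238, -0.3438, 0.1213]
tool_rot: [0.0, 0.696, 0.718, 0.0]
force: [-1.0, 0.1, -1.6]
opening: 0.253
grasp_force: 68.8
```

Run:
```python
from h import *
go(.5235,-.3435,.12,-30); print(np.round(robot.get_state()["torque"],3))
```

```text
t 24.48 pos [ 0.5238 -0.3438  0.1213] toolz [ 0.  0. -1.] yang 1.9 j7 0.97 open 0.253 gf 68.8 F [-1.   0.1 -1.6]
turn 0.556 shift before turn [ 0.009 -0.009  0.043] after turn [ 0.002 -0.013  0.043]
[ 0.039 -0.012 -0.021]
```

Emit:
play_rows --pt "0.1 0 0 0 -0.115" --pt "0.1 0 0 0 -0.115" --pt "0.1 0 0 0 -0.115" --pt "0.1 0 0 0 -0.115" --pt "0.1 0 0 0 -0.115"

```text
time_s: 24.9
position: [0.5238, -0.3437, 0.1212]
tool_rot: [0.0, 0.464, 0.886, 0.0]
force: [0.6, -0.3, -0.7]
opening: 0.251
grasp_force: 68.6
```

Emit:
play_rows --pt "0.1 0 0 0 -0.115" --pt "0.1 0 0 0 -0.115" --pt "0.1 0 0 0 -0.115" --pt "0.1 0 0 0 -0.05" --pt "0.1 0 0 0 0"

```text
time_s: 25.32
position: [0.5236, -0.3439, 0.1212]
tool_rot: [0.0, 0.282, 0.959, 0.0]
force: [-0.9, 0.5, 1.9]
opening: 0.254
grasp_force: 68.8
```

Emit:
play_rows --pt "0.1 0 0 -0.1 0" --pt "0.1 0 0 -0.1 0" --pt "0.1 0 0 0 0"

```text
time_s: 25.57
position: [0.5239, -0.3438, 0.1276]
tool_rot: [0.0, 0.282, 0.96, -0.0]
force: [-0.2, 0.1, -1.0]
opening: 0.253
grasp_force: 68.7
```

Run:
```python
from h import *
go(.5235,-.3435,.2,-30); print(np.round(robot.get_state()["torque"],3))
```

```text
t 25.57 pos [ 0.5239 -0.3438  0.1276] toolz [ 0. -0. -1.] yang 57.3 j7 1.78 open 0.253 gf 68.7 F [-0.2  0.1 -1. ]
turn 1.523 shift before turn [ 1.600e-02  1.000e-03 -2.415e+00] after turn [ 1.000e-03 -1.600e-02 -2.415e+00]
[-0.02   0.064 -0.01 ]
```

Emit:
play_rows --pt "0.1 0 0 -0.3 0" --pt "0.1 0 0 -0.5 0" --pt "0.1 0 0 -0.8 0" --pt "0.1 0 0 -0.8 0" --pt "0.1 0 0 -0.4 0"

```text
time_s: 25.98
position: [0.5244, -0.3443, 0.2142]
tool_rot: [0.001, 0.281, 0.96, -0.0]
force: [-0.3, -0.4, -1.0]
opening: 0.251
grasp_force: 68.7
```

Emit:
play_rows --pt "0.1 0 0 0 0" --pt "0.1 0 0 0 0"

```text
time_s: 26.15
position: [0.524, -0.3435, 0.2112]
tool_rot: [0.0, 0.28, 0.96, 0.0]
force: [-0.1, 0.4, -1.4]
opening: 0.254
grasp_force: 68.7
```

Run:
```python
from h import *
go(.5657,.278,.2115,78.7)
c=robot.read_camera("scene");cv2.imwrite("pics/s5.png",cv2.resize(c["img"][130:310,60:300],(720,540),interpolation=0)[...,::-1])
```

```text
t 26.15 pos [ 0.524  -0.3435  0.2112] toolz [ 0.001 -0.    -1.   ] yang 57.4 j7 1.72 open 0.254 gf 68.7 F [-0.1  0.4 -1.4]
turn -0.371 shift before turn [ 9.9740e+00  1.8211e+01 -9.0000e-03] after turn [ 2.6950e+00  2.0587e+01 -9.0000e-03]
```

View pics/s5.png

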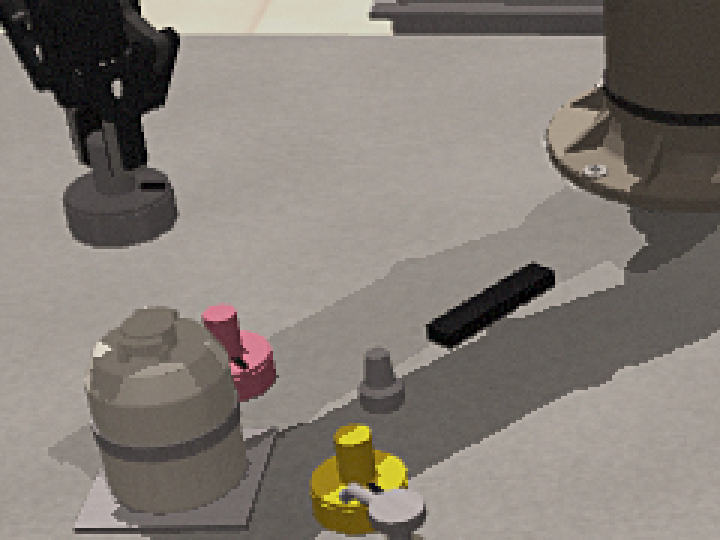

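The crop shows the steel cap held level in the gripper at about (120,205), clear of the bare neck. The canister and bystanders have not moved. Next I carry it to the stand.

Emit:
play_rows --pt "0.1 0.25 0.45 0 0" --pt "0.1 0.45 0.82 0 0" --pt "0.1 0.45 0.82 0 0" --pt "0.1 0.45 0.82 0 0" --pt "0.1 0.45 0.82 0 0"

```text
time_s: 26.62
position: [0.5313, -0.2147, 0.2096]
tool_rot: [-0.001, 0.28, 0.96, -0.0]
force: [1.1, -0.1, -0.6]
opening: 0.252
grasp_force: 68.7
```

Emit:
play_rows --pt "0.1 0.45 0.82 0 0" --pt "0.1 0.45 0.82 0 0" --pt "0.1 0.45 0.82 0 0" --pt "0.1 0.45 0.82 0 0" --pt "0.1 0.45 0.82 0 0"

```text
time_s: 27.03
position: [0.5405, -0.0747, 0.2098]
tool_rot: [-0.001, 0.28, 0.96, -0.0]
force: [0.8, 0.2, -1.7]
opening: 0.254
grasp_force: 68.7
```

Emit:
play_rows --pt "0.1 0.45 0.82 0 0" --pt "0.1 0.45 0.82 0 0" --pt "0.1 0.45 0.82 0 0" --pt "0.1 0.45 0.82 0 0" --pt "0.1 0.45 0.82 0 0"

```text
time_s: 27.45
position: [0.5497, 0.0651, 0.2097]
tool_rot: [-0.001, 0.28, 0.96, -0.001]
force: [-0.1, 0.2, -1.5]
opening: 0.255
grasp_force: 68.7
```

Emit:
play_rows --pt "0.1 0.45 0.82 0 0" --pt "0.1 0.45 0.82 0 0" --pt "0.1 0.45 0.82 0 0" --pt "0.1 0.45 0.82 0 0" --pt "0.1 0.45 0.82 0 0"

```text
time_s: 27.87
position: [0.5589, 0.205, 0.2095]
tool_rot: [-0.001, 0.28, 0.96, -0.001]
force: [0.7, 0.5, -2.0]
opening: 0.246
grasp_force: 68.7
```

Run:
```python
from h import *
go(.5657,.278,.18,57.4)
```

```text
t 27.87 pos [0.5589 0.205  0.2095] toolz [-0.002 -0.001 -1.   ] yang 57.5 j7 0.69 open 0.246 gf 68.7 F [ 0.7  0.5 -2. ]
turn 0.001 shift before turn [1.118 2.175 0.981] after turn [1.121 2.174 0.981]
```

Emit:
play_rows --pt "0.1 0.37 0.72 0.3 0" --pt "0.1 0.37 0.72 0.3 0" --pt "0.1 0.38 0.73 0.2 0" --pt "0.1 0 0 0 0" --pt "0.1 0 0 0 0"

```text
time_s: 28.28
position: [0.5653, 0.2777, 0.1848]
tool_rot: [-0.001, 0.279, 0.96, -0.001]
force: [-0.6, -0.4, -1.1]
opening: 0.256
grasp_force: 68.8
```

Emit:
play_rows --pt "0.1 0 0 0 0" --pt "0.1 0 0 0 0" --pt "0.1 0 0 0 0" --pt "0.1 0 0 0 0" --pt "0.1 0 0 0 0"

```text
time_s: 28.7
position: [0.5666, 0.2762, 0.1872]
tool_rot: [0.0, 0.28, 0.96, 0.0]
force: [0.3, -0.3, -1.6]
opening: 0.251
grasp_force: 68.8
```

Run:
```python
from h import *
go(.5657,.278,.18,57.4)
c=robot.read_camera("scene");P=cloud(c)
for lo,hi in ((.15,.2775),(.2775,.42)): brown(P,c["img"],(.45,lo),(.7,hi),.044,.056)
q=P[(np.abs(P[...,0]-.566)<.05)&(np.abs(P[...,1]-.278)<.05)&(P[...,2]>.1)&(P[...,2]<.2)]; print("cap low z",np.percentile(q[:,2],[0.2,1]).round(3),len(q))
cv2.imwrite("pics/s6.png",cv2.resize(c["img"][130:350,330:570],(720,540),interpolation=0)[...,::-1])
```

```text
t 28.7 pos [0.5666 0.2762 0.1872] toolz [ 0.  0. -1.] yang 57.4 j7 0.61 open 0.251 gf 68.8 F [ 0.3 -0.3 -1.6]
turn 0.0 shift before turn [0.058 0.033 0.241] after turn [0.058 0.033 0.241]
458 rect [560.4 237.5] [ 24. 124.] 78.7 z 0.0478
473 rect [575.4 316.2] [ 23.6 124.3] 78.2 z 0.048
cap low z [0.175 0.176] 540
```

View pics/s6.png

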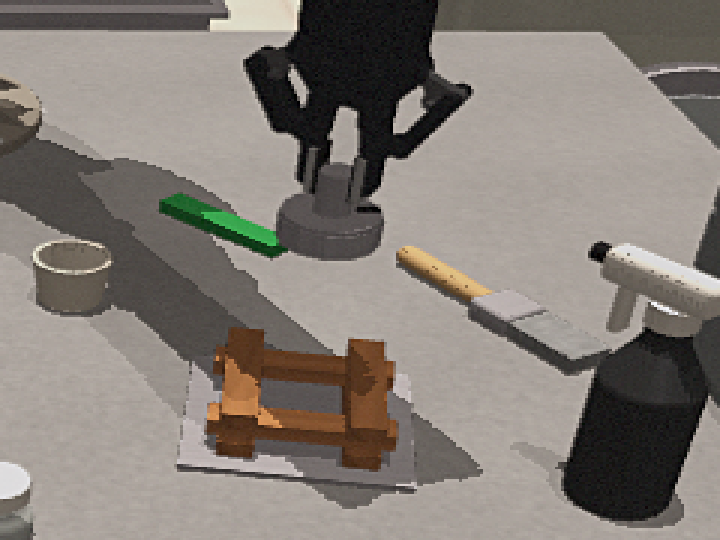

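The picture shows the cap held mouth down above the middle of the stand, with its rim at z ≈ 0.175 (crop (330,230)). Both slats lie as the third layer (crop (243,380) and (365,400)), and the bystanders are standing.

```bash
python3 -c "
from h import *
print(robot.close_job())"
```

```text
the job is handed in; nothing more can be done
None
```

I handed the job in at about 29 s: both slats lie as the stand's third layer, and the cap came off counter-clockwise and is held mouth down over the stand's middle, its rim about 12 cm clear of the slats; the hand-in returned no verdict.

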